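# Load a chamber slide into the sprung slide holder

## Task

Take the chamber slide (the glass slide with the block of wells on it) out of the tray and load it in the slide holder of the inspection stage. Lay it flat on the stage in front of its seat, draw the sprung curved arm back with the end of the slide and set its long side flush against the fixed rear edge; then, keeping it pressed lightly against that edge, run it along until you feel it fully home against the end stop, and only then let go, so that the arm holds it there flat on the stage. The glass chips easily and the arm will not close a gap at the rear edge for you, so feel for both edges, press only gently, and leave everything else on the bench as it is.

Things in the scene. Friction and masses are not known exactly. Their poses are not given: they have to be found in the camera images.
- slide_mid (a point): Centre of the chamber slide, half-way up (9 mm above its underside). A 26 x 76 x 3.5 mm glass plate (width along its x, length along its y) with a closed block of wells and white lid centred on it, 22 mm wide (x), 52 mm long (y), from 3.5 to 18 mm above the underside; 45 g. It lies flat in the front or rear bay of the tray. Hold it by the long sides of the block, fingertips 6.5 mm or more above its underside.
- seat (a point): Point on the dark steel top of the low white inspection stage, 34 mm above the bench, under the centre of a properly seated slide (slide_mid is then 9 mm above it). x points to the fixed edge, y along the slide to the end stop, z up. The stage top reaches from -66 to +58 mm in x and from -85 to +65 mm in y of this point; a round light window lies here. The stage is fixed to the bench.
- fixed_edge: The fixed rear edge: a straight steel bar on the stage, 6 mm high and 13 mm deep, its face towards the slide at x = +13 mm from the seat, from y = -28 to +54 mm. A gripper's fingertips must pass over it. A light press of 2 to 6 N is enough to seat the slide here and at the end stop; over about 10 N the glass may chip. Its origin is that of the stage, with the same axes.
- end_stop: The end stop: a short steel stop, 6 mm high and 12 mm wide, at the left end of the fixed edge, its face at y = +38 mm from the seat. It reaches forward to x = -3 mm from the seat, so a slide lying 20 to 22 mm forward (-x) of the seat clears it by 4 to 6 mm. Either end of the slide may go to it. Origin and axes those of the stage.
- clip_nose (a point): Innermost bend of the sprung curved arm (polished steel strip 5 mm thick, 5.5 mm high) at the right of the holder: at rest at x = +3, y = -31.5 mm from the seat, its inner face leaving only 67 mm to the end stop. From there the arm flares forward to a free end at x = -20, y = -38 mm, 3 mm above the stage, which the end of a slide lying 20 to 22 mm forward of the seat meets when moved in -y.
- clip_arm (a joint): Angle of the sprung arm about its upright pivot (38 mm in +x, 36 mm in -y of the seat): 0 at rest, about 0.24 with a slide seated, 0.6 at most; grows as the arm is drawn back towards -y. The spring presses the bend towards the end stop with about 2.5 N at rest, 4 N with a slide seated, 5 N at 0.4; it clamps the slide at the height at which it is let go, so have it down on the stage.
- slide_tray: Flat aluminium tray with three bays one behind the other, 105 mm (x) by 94 mm (y); origin at the centre of its underside. Slides lie in the front and rear bays, 34 mm in -x and +x of its centre, on a floor 4 mm above the bench between ridges 2.5 mm high; the middle bay is empty. It does not move.
- plain_slide: A bare glass slide, 26 x 76 x 3.5 mm, lying in the other occupied bay of the tray; to be left there. Origin at the centre of its underside.
- lidded_pot: Low round white pot with a lid, 74 mm across, 44 mm high, on the bench behind the work; bystander. Origin at the centre of its underside.
- forceps_a: Steel forceps, 153 x 16 x 10 mm, lying on the bench; bystander. Origin at the centre of their underside.
- stage: The inspection stage with the slide holder; origin at the centre of its underside, on the bench, 4 mm in -x and 10 mm in -y of the seat, same axes. Stage and tray stand side by side on the right-hand clean bench, either one on the left. The bench's clear side wall stands upright at y = -0.02 m, 0.65 m high, from x = 0.47 m backwards (that of the next bench at y = +0.12 m): come in from the front.
- chamber_slide: The chamber slide, by the centre of its underside; axes as those of slide_mid.

How it is judged:
On the way, in this order (a step that is already met when the one before it is completed fails the run):
1. the slide, held just over the stage in front of its seat or on it, has drawn the sprung arm back (value of joint clip_arm above 0.15 rad and contact force between chamber_slide and clip_arm above 1 N and z of slide_mid in the frame of seat below 0.014 m and x of slide_mid in the frame of seat below -0.004 m), for 0.1 s.
2. before it is let go, the slide is pressed home against the fixed edge and the end stop at once (contact force between chamber_slide and fixed_edge above 1.5 N and contact force between chamber_slide and end_stop above 1.5 N and contact force between the fingers and chamber_slide above 1 N and z of slide_mid in the frame of seat below 0.014 m), for 0.1 s.
At the end, for the whole second after the job is handed in: The slide lies flat and still in the holder, within 1.5 mm of its seat along both the fixed edge and the end stop and within 0.03 rad of parallel to the edge, right way up, let go of, with the sprung arm pressing on its end (more than 1.5 N) (x of slide_mid in the frame of seat between -0.0015 and 0.0015 m and y of slide_mid in the frame of seat between -0.0015 and 0.0015 m and z of slide_mid in the frame of seat between 0.0075 and 0.0105 m and angle between the y axis of slide_mid and the y axis of seat, either way round below 0.03 rad and angle between slide_mid's own z axis and vertical below 0.04 rad and contact force between chamber_slide and clip_arm above 1.5 N and linear speed of chamber_slide below 0.01 m/s); the robot touches nothing.
It fails at once if the slide is pressed against the fixed edge or the end stop with more than 12 N (contact force between chamber_slide and fixed_edge above 12 N or contact force between chamber_slide and end_stop above 12 N).
It fails at once if the slide is pressed against the stage, arm or holder with more than 40 N in all (contact force between chamber_slide and stage above 40 N).
It fails at once if something else on the bench is shifted by more than 15 mm (distance of any of plain_slide, lidded_pot, forceps_a from where it was at the start of the episode above 0.015 m).
It also fails if it takes over 61 s, if anything falls off the work surface, if the arm or the gripper's body presses on something with over 40 N, if the wrist force passes 120 N, or if a joint passes its speed limit or range.

## Robot

A 6-joint arm with a two-finger parallel gripper is mounted at the origin on a cart in front of the work surface, level with it; the furniture and walls round the work are solid. World frame = base frame: x ahead of the robot, y to its left, z up, the work surface at z = 0. Lengths are in m, angles in rad, forces in N, time in s.
With the tool pointing down it reaches from about 0.35 to 0.975 m from the base axis. Payload 4.9 kg.
Tool frame: the origin (TCP) lies at the very end of the fingers, on their centre line; the grasp point (between the pads) lies 19 mm behind it; z points along the fingers, y is the line along which they close (so a half turn about z gives the same grasp; the last joint's range is limited). The gripper opens to 85 mm and grips with 20 to 120 N. Pads are 22 mm wide; open, the fingers measure 114 mm over their backs; the gripper's body (76 mm by 85 mm) begins 54 mm behind the grasp point. The pads swing forward as they close: fully open they stand 13 mm farther back than shut.
Start: joints at [-1.369, 0.053, 1.613, -0, 1.476, -0.119], TCP at [0.197, -0.593, 0.231] pointing down, gripper open.
Joint ranges: [-3.01, 3.01], [-1.01, 2.22], [0.06, 2.58], [-1.02, 4.17], [0.09, 2.62], [-3.14, 3.14]. Speed limits (rad/s): [2.57, 2.57, 3.14, 3.14, 3.14, 3.14].

## Interface

Orientations are given as a unit quaternion [w, x, y, z].
In Python, from plant import state, optics, ticket, nets gives the robot as it stands. The module is installed in compiled form; this text tells all that it offers.
- The arm moves only by the shell command python3 -m inch 'ROWS' [OPENING]. ROWS is JSON, a list of rows, each an object of numbers: "dx", "dy", "dz": the shift along the tool's x, y, z as a fraction of full scale; "rx", "ry", "rz": the turn, a rotation vector about the tool's x, y, z as a fraction of full scale. In form: [{"dx": .., "dy": .., "dz": .., "rx": .., "ry": .., "rz": ..}, ...]. A call has 1 to 5 rows; each row is the pose to reach, as a shift and turn from the pose commanded when the call began, along the tool's axes at that moment; what a row does not reach only later rows make up. Full scale, the value 1, is 0.8 m for a shift and 1.5 rad for a turn. A row lasts 1/10 s, in which the tool goes at most 50 mm and 8.59 degrees, less where a joint would pass 70% of its speed; a pose out of reach is approached as far as the arm can. A call with a number of a shift or a turn outside -1 to 1 is refused whole. A call with a gripper value outside its range is refused whole. OPENING is the opening, from -1 (shut) to 1 (fully open), set as the call begins (- or left out, the last holds). The fingers move at their own pace and stop on an object; the grip force is fixed at half the most. Time passes only in rows, so rows that repeat a pose let the fingers close. It gives the time, the measured TCP pose, the force, the opening and the grip force at its end, in the units of the state.
- state(): the state, without advancing time (a new reading comes with each control period).
- optics.grab_frame(name): name is "scene" or "top"; returns the picture (384x512x3 uint8, red, green, blue); there is no depth.
- optics.camera_info(name): a dict with "fx", "fy", "cx", "cy" (pixels), "k1" (the pictures are not rectified: a ray, as slopes to the right and down, at radius r is drawn at 1 + k1 r^2 times it, then the intrinsics apply), "R" (3x3) and "t" (3): a world point X has camera coordinates R X + t. Camera axes: x right, y down, z forward; pixel columns grow to the right and rows downward; lengths in m; the calibration is good to about 2 mm. A picture is of the moment at which its call begins. camera_info takes no time and is no camera call.
- ticket.job_done(): hands the job in; it is judged then, once.
Trained networks look in the newest picture that a camera, given by its name, has taken for a name from the list of things; names that differ only in an ending like _2 or _b are one class to them, and where a whole thing is asked for, a point or a joint stands for the part that bears it (a point fixed in the world has none). Each returns a list of dicts, best first, with "confidence" (0 to 1); they miss things now and then, are a little off and sometimes report something else, mostly with a low value. They report only what shows in the picture. A call takes as long as a camera call.
- nets.boxes_of(camera, name): "bbox" ([centre column, centre row, width, height] in pixels, round what is visible of it).
- nets.outline_of(camera, name): "pixels" (384x512 bool, what is visible of it) and "bbox" ([centre column, centre row, width, height] in pixels, round what is visible of it).
The state is a dict: "time": time; "joint_pos": joint angles; "joint_vel": joint speeds; "joint_efforts": joint torques, N m; "tool_pos": TCP position; "tool_rot": TCP orientation; "contact_force": force on the tool from outside, world axes, zero at the start; "ft_torque": the same for the moment, N m; "gripper_width": opening from 0.0 (shut) to 1.0 (fully open); "grasp_force": force on a finger pad.
Only numpy, scipy, OpenCV 4.12 (cv2) and the standard library are available. Lean on these libraries where they do the work, as an engineer would, in place of code of your own. Each camera call takes 0.05 s, during which the arm holds its last target. There are 200 camera calls.

## Working session

There is one attempt and no reset: what is moved stays moved. The work goes in short steps, Python scripts to look and compute and a shell command to move; the robot and the scene stay as the last step left them, time stands still between calls to the robot, and variables do not carry over. Pictures are saved under pics/ and viewed, at most 10 in all, crops included, and the job is handed in when it is done.

```bash
mkdir -p pics; cat > h.py <<'E'
import numpy as np,cv2
from plant import state,optics,ticket,nets
from scipy.spatial.transform import Rotation as Ro
def ray(n,uv):
    c=optics.camera_info(n);R=np.array(c["R"]);t=np.array(c["t"])
    d=np.array([(uv[0]-c["cx"])/c["fx"],(uv[1]-c["cy"])/c["fy"]]);s=d.copy()
    for _ in range(30): s=d/(1+c["k1"]*(s@s))
    return -R.T@t,R.T@np.array([s[0],s[1],1.])
def atz(n,uv,z):
    o,d=ray(n,uv);return o+d*(z-o[2])/d[2]
def proj(n,X):
    c=optics.camera_info(n);p=np.array(c["R"])@np.array(X)+np.array(c["t"]);s=p[:2]/p[2];s=s*(1+c["k1"]*(s@s))
    return np.array([s[0]*c["fx"]+c["cx"],s[1]*c["fy"]+c["cy"]])
def save(n,f,box=None,k=1):
    im=optics.grab_frame(n)[:,:,::-1]
    if box: im=im[box[1]:box[3],box[0]:box[2]]
    cv2.imwrite("pics/"+f,cv2.resize(im,None,fx=k,fy=k,interpolation=cv2.INTER_CUBIC))
E
python3 - <<'E'
from h import *
a=[optics.grab_frame(n) for n in("scene","top")]
cv2.imwrite("pics/a_top.png",a[1][:,:,::-1]);cv2.imwrite("pics/a_scene.png",a[0][:,:,::-1])
for n in("scene","top"):
    c=optics.camera_info(n);print(n,c["fx"],c["k1"],-np.array(c["R"]).T@np.array(c["t"]))
    for o in("chamber_slide","stage","slide_tray","plain_slide","clip_arm","fixed_edge","end_stop"):
        print(n,o,[(np.round(b["bbox"]).tolist(),round(b["confidence"],2)) for b in nets.boxes_of(n,o)[:2]])
print(state())
E
```

```text
scene 367.6924309962068 -0.02324153018222466 [ 0.12234165 -0.94193623  0.40831161]
scene chamber_slide [([184.0, 190.0, 14.0, 16.0], 0.65)]
scene stage [([246.0, 216.0, 83.0, 52.0], 0.66)]
scene slide_tray []
scene plain_slide [([206.0, 188.0, 14.0, 12.0], 0.6)]
scene clip_arm [([258.0, 210.0, 29.0, 13.0], 0.45)]
scene fixed_edge [([183.0, 188.0, 17.0, 18.0], 0.47), ([248.0, 203.0, 21.0, 14.0], 0.41)]
scene end_stop []
top 450.5209824372494 0.02152974941530476 [ 0.43489083 -0.32658943  0.90476163]
top chamber_slide [([170.0, 249.0, 39.0, 22.0], 0.75), ([348.0, 237.0, 6.0, 61.0], 0.56)]
top stage [([174.0, 232.0, 57.0, 59.0], 0.53)]
top slide_tray [([175.0, 233.0, 56.0, 58.0], 0.56)]
top plain_slide [([178.0, 214.0, 43.0, 19.0], 0.58), ([170.0, 250.0, 38.0, 16.0], 0.25)]
top clip_arm [([296.0, 224.0, 9.0, 30.0], 0.59)]
top fixed_edge [([267.0, 219.0, 39.0, 11.0], 0.83), ([295.0, 224.0, 13.0, 33.0], 0.26)]
top end_stop [([268.0, 220.0, 44.0, 12.0], 0.2)]
{'time': 0.8, 'joint_pos': array([-1.36898724e+00,  5.26979119e-02,  1.61284897e+00,  1.56249414e-05,
        1.47602392e+00, -1.19008501e-01]), 'joint_vel': array([-1.46800397e-03,  4.17496673e-05, -9.81541713e-04,  4.87047346e-04,
        4.38282277e-05,  1.04857961e-03]), 'joint_efforts': array([ 2.20367547e-03, -3.93638420e+01, -3.70438743e+01,  7.16286831e-05,
        4.69814076e-04, -1.36078182e-05]), 'tool_pos': array([ 0.19708799, -0.59310842,  0.23133539]), 'tool_rot': array([1.05933097e-05, 9.87162191e-01, 1.59721034e-01, 8.22290677e-06]), 'contact_force': array([ 0.055006  , -0.95827737, -0.52352174]), 'ft_torque': array([ 0.01854728, -0.03713288,  0.05481745]), 'grasp_force': 0.0, 'gripper_width': 1.0006822800200865}
```

```bash
python3 - <<'E'
import cv2
a=cv2.imread("pics/a_top.png");cv2.imwrite("pics/a_topc.png",cv2.resize(a[185:285,120:320],None,fx=4,fy=4,interpolation=cv2.INTER_CUBIC))
E
```

```text
(no output)
```

View pics/a_topc.png

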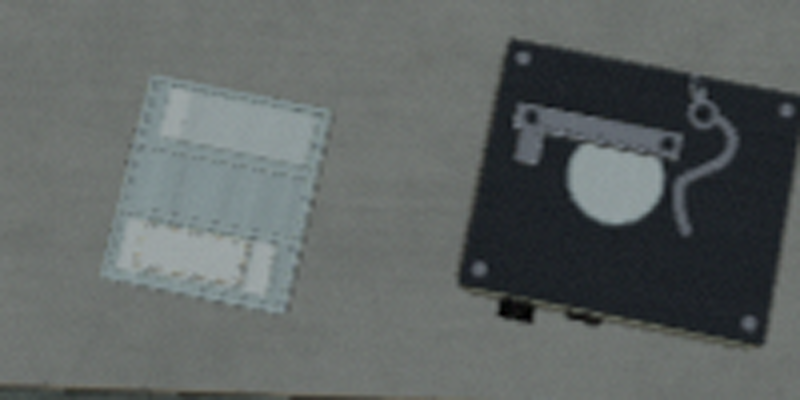

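View pics/a_scene.png

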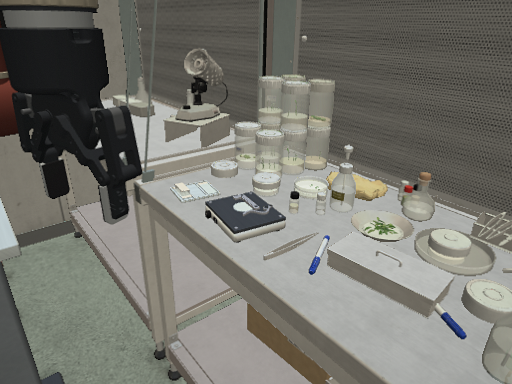

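View pics/a_top.png

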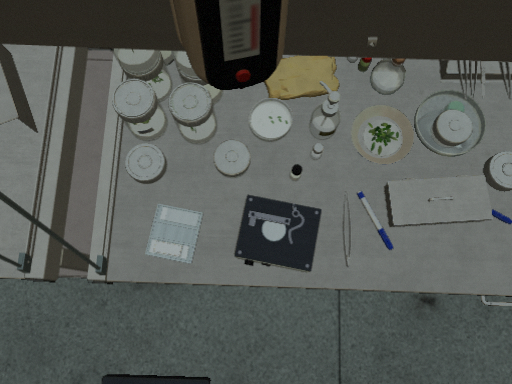

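The top crop shows the tray on the left, with its centre near (174,233). The chamber slide's white lid is in the front bay near (167,248), and the plain slide is in the rear bay. The stage is on the right, with its window at (274,231), the fixed edge at (248–290, 211–224), the end stop at its left end and the sprung arm near (296,224). Next I'll fit poses to these.

```bash
python3 - <<'E'
from h import *
from scipy.optimize import least_squares
im=np.mean([optics.grab_frame("top").astype(float) for _ in range(6)],0)
g=im.mean(2);cv2.imwrite("pics/avg.png",im[:,:,::-1])
# stage: dark mask, lens-corrected points at z=.034
def rect(mask,z):
    c,_=cv2.findContours(mask.astype(np.uint8),cv2.RETR_EXTERNAL,cv2.CHAIN_APPROX_NONE);c=max(c,key=cv2.contourArea)[:,0,:]
    P=np.array([atz("top",p,z)[:2] for p in c]);return cv2.minAreaRect((P*1000).astype(np.float32)),P
big=cv2.resize(im[185:285,120:330].astype(np.uint8),None,fx=4,fy=4,interpolation=cv2.INTER_CUBIC).mean(2)
def toworld(mask,z):
    c,_=cv2.findContours(mask.astype(np.uint8),cv2.RETR_EXTERNAL,cv2.CHAIN_APPROX_NONE);c=max(c,key=cv2.contourArea)[:,0,:]
    uv=(c+.5)/4-.5+[120,185];P=np.array([atz("top",p,z)[:2] for p in uv])
    return cv2.minAreaRect((P*1000).astype(np.float32)),uv.mean(0)
m=cv2.morphologyEx((big<70).astype(np.uint8),cv2.MORPH_CLOSE,np.ones((45,45)))
m=cv2.morphologyEx(m,cv2.MORPH_OPEN,np.ones((70,70)))
print("stage",toworld(m,.034))
w=(big>140).astype(np.uint8);w[:,:440]=0
w=cv2.morphologyEx(w,cv2.MORPH_OPEN,np.ones((40,40)));print("window",toworld(w,.034))
l=(big>190).astype(np.uint8);l[:,400:]=0;l[:190]=0
for th in(170,180,190,200):
  l=(big>th).astype(np.uint8);l[:,400:]=0;l[:200]=0;l=cv2.morphologyEx(l,cv2.MORPH_OPEN,np.ones((20,20)));print("lid",th,toworld(l,.022))
vals=big[60:330,:400];print(np.percentile(vals,[5,25,50,75,95,99]))
t=(big>np.median(big[:,330:420])+8).astype(np.uint8);t[:,400:]=0;t=cv2.morphologyEx(t,cv2.MORPH_CLOSE,np.ones((25,25)));t=cv2.morphologyEx(t,cv2.MORPH_OPEN,np.ones((40,40)))
print("tray",toworld(t,.006))
cam=optics.camera_info("top")
for o,z in(("chamber_slide",.02),("plain_slide",.008),("fixed_edge",.04),("clip_arm",.04)):
    r=nets.outline_of("top",o)[:1]
    if r:
        ys,xs=np.nonzero(r[0]["pixels"]);print(o,r[0]["confidence"],atz("top",(xs.mean(),ys.mean()),z),len(xs))
h=np.hstack([big])
E
```

```text
stage (((558.0542602539062, -364.8687744140625), (150.72262573242188, 135.713623046875), 80.74685668945312), array([277.65249538, 234.03073013]))
window (((565.3485717773438, -356.9737548828125), (30.424423217773438, 37.205135345458984), 2.06689190864563), array([273.49380165, 230.48553719]))[ WARN:0@1.404] global loadsave.cpp:1063 imwrite_ Unsupported depth image for selected encoder is fallbacked to CV_8U.
Traceback (most recent call last):
ValueError: max() iterable argument is empty
```

```bash
cat > fit.py <<'E'
from h import *
from scipy.ndimage import map_coordinates,gaussian_filter
from scipy.optimize import differential_evolution
im=cv2.imread("pics/avg.png").astype(float).mean(2);G=gaussian_filter(im,.5)
def fit(hx0,hx1,hy0,hy1,z,c0,yaw0,sg,name,edges=(0,1,2,3),b=.012):
    t=np.linspace(.06,.94,40);e=.002
    def seg(k,o):
        L=[(hx0+o,None),(hx1-o,None),(None,hy0+o),(None,hy1-o)][k]
        return np.c_[np.full(40,L[0]),hy0+t*(hy1-hy0)] if L[0] is not None else np.c_[hx0+t*(hx1-hx0),np.full(40,L[1])]
    I=np.array([seg(k,e) for k in edges]).reshape(-1,2);O=np.array([seg(k,-e) for k in edges]).reshape(-1,2)
    def smp(p,A):
        c,s=np.cos(p[2]),np.sin(p[2]);W=A@np.array([[c,s],[-s,c]])+p[:2]
        uv=np.array([proj_f(w[0],w[1],z) for w in [W]])[0];return map_coordinates(G,[uv[1],uv[0]],order=1)
    cam=optics.camera_info("top");R=np.array(cam["R"]);T=np.array(cam["t"])
    def proj_f(x,y,z):
        q=R@np.array([x,y,np.full(len(x),z)])+T[:,None];s=q[:2]/q[2];s=s*(1+cam["k1"]*(s**2).sum(0));return [s[0]*cam["fx"]+cam["cx"],s[1]*cam["fy"]+cam["cy"]]
    f=lambda p:-np.mean(np.clip(sg*(smp(p,I)-smp(p,O)),-30,60))
    r=differential_evolution(f,[(c0[0]-b,c0[0]+b),(c0[1]-b,c0[1]+b),(yaw0-.08,yaw0+.08)],seed=1,tol=1e-6,popsize=20)
    d=sg*(smp(r.x,I)-smp(r.x,O));print(name,np.round(r.x,4),round(-r.fun,1),np.round(d.reshape(-1,40).mean(1),1));return r.x
if __name__=="__main__":
    s=fit(-.062,.062,-.075,.075,.034,(.555,-.365),-.161,-1,"stage",(1,2,3))
    c,si=np.cos(s[2]),np.sin(s[2]);print("seat",s[:2]+np.array([[c,-si],[si,c]])@[.004,.010])
    t0=atz("top",(174.5,233),.004);print(t0)
    t=fit(-.0525,.0525,-.047,.047,.006,t0,-.16,1,"tray")
    c,si=np.cos(t[2]),np.sin(t[2]);f=t[:2]+np.array([[c,-si],[si,c]])@[-.034,0];print("front bay",f)
    l=fit(-.011,.011,-.026,.026,.022,f,t[2],1,"lid")
    p=fit(-.013,.013,-.038,.038,.0075,t[:2]*2-f,t[2],1,"plain")
    o=cv2.imread("pics/avg.png")
    def draw(p,x0,x1,y0,y1,z,col):
        global o
        c,si=np.cos(p[2]),np.sin(p[2])
        q=[(4*(proj("top",[*(p[:2]+np.array([[c,-si],[si,c]])@v),z])-[120,185]+.5)).astype(int) for v in[(x0,y0),(x0,y1),(x1,y1),(x1,y0)]]
        cv2.polylines(B,[np.array(q)],True,col,1)
    B=cv2.resize(o[185:285,120:320],None,fx=4,fy=4,interpolation=cv2.INTER_CUBIC);B=cv2.convertScaleAbs(B,alpha=1.3)
    draw(s,-.062,.062,-.075,.075,.034,(0,0,255));draw(s,.017,.030,-.018,.064,.040,(0,255,255));draw(t,-.0525,.0525,-.047,.047,.006,(0,0,255));draw(l,-.011,.011,-.026,.026,.022,(0,200,0));draw(l,-.013,.013,-.038,.038,.0075,(255,0,0));draw(p,-.013,.013,-.038,.038,.0075,(255,0,0))
    cv2.imwrite("pics/fit1.png",B)
E
python3 fit.py
```

```text
Traceback (most recent call last):
  File "fit.py", line 21, in <module>
    s=fit(-.062,.062,-.075,.075,.034,(.555,-.365),-.161,-1,"stage",(1,2,3))
  File "fit.py", line 19, in fit
    d=sg*(smp(r.x,I)-smp(r.x,O));print(name,np.round(r.x,4),round(-r.fun,1),np.round(d.reshape(-1,40).mean(1),1));return r.x
                                                                                     ~~~~~~~~~^^^^^^^
ValueError: cannot reshape array of size 2 into shape (40)
```

```bash
sed -i 's/uv=np.array(\[proj_f.*\])\[0\];return/uv=proj_f(W[:,0],W[:,1],z);return/' fit.py; python3 fit.py
```

```text
stage [ 0.5642 -0.3653 -0.1636] 56.5 [57.6 58.  54.5]
seat [ 0.56978991 -0.3560802 ]
[ 0.55885131 -0.15892691  0.004     ]
tray [ 0.5596 -0.1574 -0.1634] 20.5 [24.5 16.6 25.7 15.2]
front bay [ 0.52600467 -0.15187131]
lid [ 0.5273 -0.1421 -0.1231] 15.2 [14.2 22.4  1.2 23.1]
plain [ 0.5929 -0.1658 -0.1642] 16.1 [13.5 19.  14.7 17. ]
```

View pics/fit1.png

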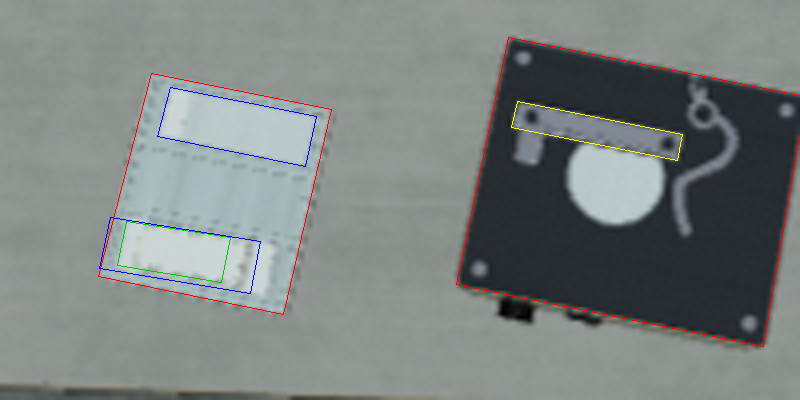

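Stage, bar and tray outlines fit well. The lid fit slid off to the left: the actual lid spans crop x of about 130–250. I'll refit it under tighter constraints.

```bash
cat > fit2.py <<'E'
import fit
from fit import *
im=cv2.imread("pics/avg.png").astype(float);B=im[:,:,0]
f=np.array([.5260,-.1519]);yaw=-.1634
for nm,ch in(("gray",im.mean(2)),("blue",im[:,:,0]),("red",im[:,:,2])):
    fit.G=gaussian_filter(ch,.5)
    fit.fit(-.011,.011,-.026,.026,.022,f,yaw,1,"lid "+nm,b=.006)
    fit.fit(-.013,.013,-.038,.038,.0075,f,yaw,1,"plate "+nm,(0,1,2,3),b=.006)
R=np.array([[np.cos(yaw),-np.sin(yaw)],[np.sin(yaw),np.cos(yaw)]])
for z,x0 in((.022,0),(.0075,0)):
  print(z);
  for y in np.arange(-.046,.047,.002):
    v=[map_coordinates(im[:,:,k],[[q[1]] for q in [0]] if 0 else np.array([[proj("top",[*(f+R@[x,y]),z])[1]for x in(-.006,0,.006)],[proj("top",[*(f+R@[x,y]),z])[0]for x in(-.006,0,.006)]]),order=1).mean() for k in(0,1,2)]
    print(round(y*1000),np.round(v).astype(int),end=" ")
E
python3 fit2.py
python3 -c "
import cv2
a=cv2.imread('pics/avg.png')[228:272,138:202];cv2.imwrite('pics/lid.png',cv2.resize(a,None,fx=10,fy=10,interpolation=cv2.INTER_NEAREST))"
```

```text
Traceback (most recent call last):
  File "fit2.py", line 7, in <module>
    fit.fit(-.011,.011,-.026,.026,.022,f,yaw,1,"lid "+nm,b=.006)
    ^^^^^^^
AttributeError: 'function' object has no attribute 'fit'
```

View pics/lid.png

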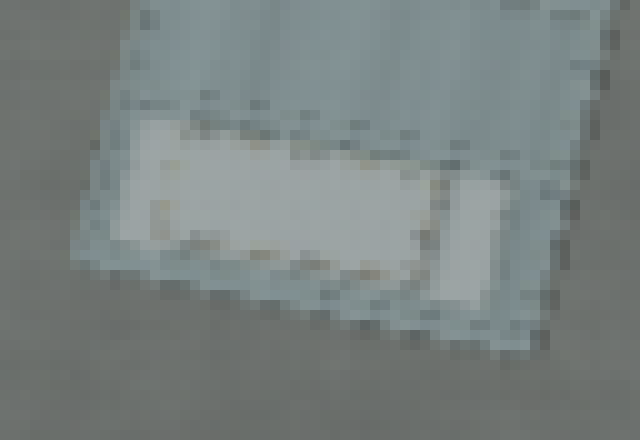

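The lid corners are at crop (170,125), (437,165), (420,280) and (155,240). The plate ends are at about (127,177) and (495,243). I'll convert these.

```bash
sed -i 's/^import fit$/import fit as F/;s/^from fit import \*/from fit import */;s/    fit\.fit/    F.fit/;s/    fit\.G/    F.G/' fit2.py; python3 - <<'E'
s=open('fit2.py').read();s="from fit import *\nimport fit as F\n"+s.split("from fit import *")[1]
open('fit2.py','w').write(s.split("R=np.array([[np.cos(yaw)")[0])
E
python3 fit2.py; python3 - <<'E'
from h import *
P=lambda u,z:atz("top",(u[0]/10-.5+138,u[1]/10-.5+228),z)[:2]
l=[P(u,.022) for u in((170,125),(437,165),(420,280),(155,240))]
p=[P(u,.0075) for u in((140,115),(508,180),(482,305),(115,238))]
for n,q in(("lid",l),("plate",p)):
    q=np.array(q);d=(q[0]+q[3]-q[1]-q[2])/2;w=(q[0]+q[1]-q[2]-q[3])/2;print(n,q.mean(0),"len",np.hypot(*d),"wid",np.hypot(*w),"yaw",-np.arctan2(d[0],d[1]))
s=state();R=Ro.from_quat(np.r_[s["tool_rot"][1:],s["tool_rot"][0]]).as_matrix();print(R.round(4))
E
```

```text
lid gray [ 0.5263 -0.1495 -0.1306] 13.3 [14.5 23.7 20.1 -5.2]
plate gray [ 0.5258 -0.1498 -0.135 ] 18.2 [ 6.3 20.3 24.8 21.4]
lid blue [ 0.5264 -0.1489 -0.1331] 12.0 [11.7 22.  23.  -8.8]
plate blue [ 0.5216 -0.1488 -0.1919] 17.9 [27.   7.8 18.8 17.9]
lid red [ 0.5262 -0.1498 -0.1316] 15.0 [18.1 26.7 18.2 -2.8]
plate red [ 0.526  -0.15   -0.1402] 21.5 [10.6 23.3 27.6 24.5]
lid [ 0.5269464  -0.15000004] len 0.05278586903130042 wid 0.022545105467168054 yaw -0.11361215272265661
plate [ 0.52719357 -0.15031041] len 0.0745380454837391 wid 0.0248983002444446 yaw -0.14161261068317518
[[ 9.490e-01  3.154e-01 -0.000e+00]
 [ 3.154e-01 -9.490e-01  1.000e-04]
 [-0.000e+00 -1.000e-04 -1.000e+00]]
```

```bash
cat >> h.py <<'E'
def to(x,y,z,yaw):
    "fractions to bring tool-y along (cos yaw,sin yaw), tool z down"
    s=state();q=s["tool_rot"];R=Ro.from_quat(np.r_[q[1:],q[0]])
    ty=np.array([np.cos(yaw),np.sin(yaw),0]);tz=np.array([0,0,-1.]);T=Ro.from_matrix(np.c_[np.cross(ty,tz),ty,tz])
    d=R.inv().apply(np.array([x,y,z])-s["tool_pos"])/.8;r=(R.inv()*T).as_rotvec()/1.5
    print("d",d.round(4),"r",r.round(4),"pos",s["tool_pos"].round(4),"F",s["contact_force"].round(1),"w",round(float(s["gripper_width"]),3),"t",round(s["time"],2))
E
python3 -m inch '[{"dx":0.5655,"dy":-0.3956,"dz":0.1,"rz":-0.745},{"dx":0.5655,"dy":-0.3956,"dz":0.1,"rz":-0.745},{"dx":0.5655,"dy":-0.3956,"dz":0.1,"rz":-0.745},{"dx":0.5655,"dy":-0.3956,"dz":0.1,"rz":-0.745},{"dx":0.5655,"dy":-0.3956,"dz":0.1,"rz":-0.745}]' 0
python3 -c "
from h import *
to(.5265,-.150,.12,-.133)"
```

```text
d [ 0.5654 -0.3957  0.1391] r [-1.000e-04 -0.000e+00 -7.446e-01] pos [ 0.1971 -0.5931  0.2313] F [-0.3 -0.1  0.4] w 1.001 t 1.1validation failed for argument at $[0]...
```

```bash

python3 -m inch '[{"dx":0.5655,"dy":-0.3956,"dz":0.13,"rx":0,"ry":0,"rz":-0.745},{"dx":0.5655,"dy":-0.3956,"dz":0.13,"rx":0,"ry":0,"rz":-0.745},{"dx":0.5655,"dy":-0.3956,"dz":0.13,"rx":0,"ry":0,"rz":-0.745},{"dx":0.5655,"dy":-0.3956,"dz":0.13,"rx":0,"ry":0,"rz":-0.745},{"dx":0.5655,"dy":-0.3956,"dz":0.13,"rx":0,"ry":0,"rz":-0.745}]' 0
python3 -c "
from h import *
to(.5265,-.150,.12,-.133)"
```

```text
time: 1.6
tool_pos: [0.3445, -0.3944, 0.1849]
tool_rot: [0.0, 0.859, 0.513, 0.0]
contact_force: [0.6, 0.2, -0.7]
gripper_width: 0.501
grasp_force: 0.0
d [0.3769 0.0552 0.0811] r [ 5.000e-04  2.000e-04 -2.409e-01] pos [ 0.3445 -0.3944  0.1849] F [ 0.6  0.2 -0.7] w 0.501 t 1.6
```

```bash

python3 -m inch '[{"dx":0.377,"dy":0.055,"dz":0.09,"rx":0,"ry":0,"rz":-0.24},{"dx":0.377,"dy":0.055,"dz":0.09,"rx":0,"ry":0,"rz":-0.24},{"dx":0.377,"dy":0.055,"dz":0.09,"rx":0,"ry":0,"rz":-0.24},{"dx":0.377,"dy":0.055,"dz":0.09,"rx":0,"ry":0,"rz":-0.24},{"dx":0.377,"dy":0.055,"dz":0.09,"rx":0,"ry":0,"rz":-0.24}]'
python3 -m inch '[{"dx":0,"dy":0,"dz":0,"rx":0,"ry":0,"rz":0},{"dx":0,"dy":0,"dz":0,"rx":0,"ry":0,"rz":0}]'
python3 -c "
from h import *
to(.5265,-.150,.05,-.133)"
```

```text
time: 2.1
tool_pos: [0.491, -0.1998, 0.1275]
tool_rot: [0.001, 0.755, 0.656, 0.0]
contact_force: [0.7, -0.6, 0.2]
gripper_width: 0.502
grasp_force: 0.0
time: 2.3
tool_pos: [0.4902, -0.2005, 0.1272]
tool_rot: [-0.0, 0.754, 0.657, -0.0]
contact_force: [0.3, -0.3, -0.3]
gripper_width: 0.498
grasp_force: 0.0
d [0.0687 0.0364 0.0965] r [-0.0006  0.0001 -0.0028] pos [ 0.4902 -0.2005  0.1272] F [ 0.3 -0.3 -0.3] w 0.498 t 2.3
```

```bash

python3 -m inch '[{"dx":0.0687,"dy":0.0364,"dz":0.0965,"rx":0,"ry":0,"rz":-0.003},{"dx":0.0687,"dy":0.0364,"dz":0.0965,"rx":0,"ry":0,"rz":-0.003},{"dx":0.0687,"dy":0.0364,"dz":0.0965,"rx":0,"ry":0,"rz":-0.003},{"dx":0.0687,"dy":0.0364,"dz":0.0965,"rx":0,"ry":0,"rz":-0.003},{"dx":0.0687,"dy":0.0364,"dz":0.0965,"rx":0,"ry":0,"rz":-0.003}]' -0.1
python3 - <<'E'
from h import *
to(.5265,-.150,.012,-.133)
im=np.mean([optics.grab_frame("scene").astype(float) for _ in range(3)],0)[:,:,::-1]
cv2.imwrite("pics/sc.png",cv2.resize(im[120:240,140:290].astype(np.uint8),None,fx=5,fy=5,interpolation=cv2.INTER_CUBIC))
E
```

```text
time: 2.8
tool_pos: [0.5273, -0.1532, 0.0523]
tool_rot: [0.002, 0.754, 0.657, 0.001]
contact_force: [0.1, -0.0, 0.7]
gripper_width: 0.45
grasp_force: 0.0
d [ 0.0038 -0.0017  0.0504] r [ 0.0021  0.0009 -0.0029] pos [ 0.5273 -0.1532  0.0523] F [ 0.1 -0.   0.7] w 0.45 t 2.8
```

View pics/sc.png

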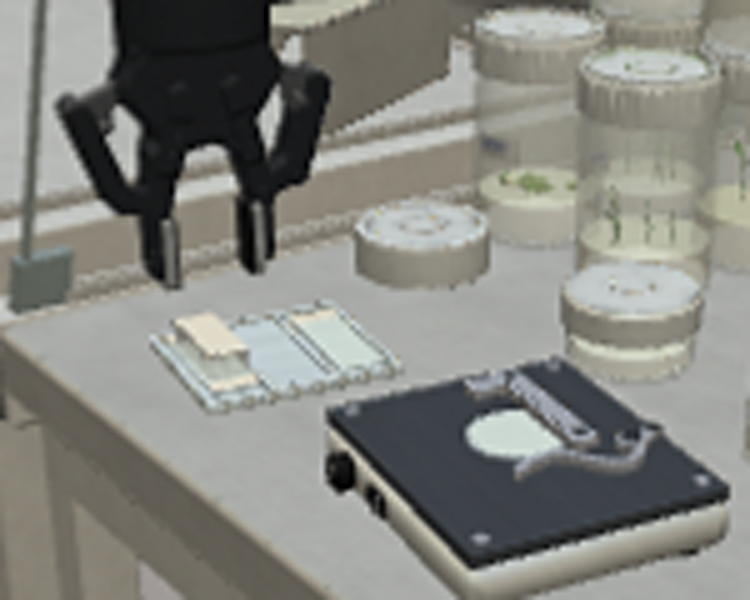

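The open jaws straddle the slide in the front bay: tips near crop (175,285) and (258,270), lid below at (210,345). I'll check the true tip height from the tip pixels.

```bash
python3 - <<'E'
from h import *
p=state()["tool_pos"];u=np.array([np.cos(-.133),np.sin(-.133)])
for z in(.05,.055,.06,.065): print(z,[((proj("scene",[*(p[:2]+s*.019*u),z])-[140,120])*5).round() for s in(-1,1)])
print((proj("scene",[.5265,-.15,.022])-[140,120])*5)
E
```

```text
0.05 [array([176., 292.]), array([247., 278.])]
0.055 [array([176., 283.]), array([246., 269.])]
0.06 [array([175., 274.]), array([246., 260.])]
0.065 [array([174., 264.]), array([245., 251.])]
[211.17059736 334.1139697 ]
```

```bash

python3 -m inch '[{"dx":0.002,"dy":-0.001,"dz":0.025,"rx":0,"ry":0,"rz":0},{"dx":0.002,"dy":-0.001,"dz":0.05,"rx":0,"ry":0,"rz":0},{"dx":0.002,"dy":-0.001,"dz":0.05,"rx":0,"ry":0,"rz":0},{"dx":0.002,"dy":-0.001,"dz":0.05,"rx":0,"ry":0,"rz":0},{"dx":0.002,"dy":-0.001,"dz":0.05,"rx":0,"ry":0,"rz":0}]'
python3 -c "
from h import *
to(.5265,-.150,.012,-.133)"
```

```text
time: 3.45
tool_pos: [0.5269, -0.1502, 0.012]
tool_rot: [0.001, 0.753, 0.657, 0.001]
contact_force: [-0.1, 0.1, 1.1]
gripper_width: 0.449
grasp_force: 0.0
d [ 0.0001 -0.0006  0.    ] r [ 0.0017  0.0005 -0.0019] pos [ 0.5269 -0.1502  0.012 ] F [-0.1  0.1  1.1] w 0.449 t 3.45
```

```bash

python3 -m inch '[{"dx":0,"dy":0,"dz":0,"rx":0,"ry":0,"rz":0},{"dx":0,"dy":0,"dz":0,"rx":0,"ry":0,"rz":0},{"dx":0,"dy":0,"dz":0,"rx":0,"ry":0,"rz":0},{"dx":0,"dy":0,"dz":0,"rx":0,"ry":0,"rz":0},{"dx":0,"dy":0,"dz":0,"rx":0,"ry":0,"rz":0}]' -1
python3 -m inch '[{"dx":0,"dy":0,"dz":0,"rx":0,"ry":0,"rz":0},{"dx":0,"dy":0,"dz":0,"rx":0,"ry":0,"rz":0}]'
python3 -c "
from h import *
to(.5265,-.150,.012,-.133)"
```

```text
time: 3.95
tool_pos: [0.5272, -0.1501, 0.0121]
tool_rot: [0.001, 0.753, 0.658, 0.001]
contact_force: [-1.1, 0.1, 7.2]
gripper_width: 0.234
grasp_force: 62.0
time: 4.15
tool_pos: [0.5272, -0.1501, 0.0121]
tool_rot: [0.001, 0.753, 0.658, 0.001]
contact_force: [-1.4, 1.0, 5.7]
gripper_width: 0.239
grasp_force: 62.0
d [-0.     -0.0008  0.0001] r [ 0.0017  0.0006 -0.0016] pos [ 0.5272 -0.1501  0.0121] F [-1.4  1.   5.7] w 0.239 t 4.15
```

```bash
cat >> h.py <<'E'
S=np.array([.5698,-.3561]);YW=-.1636;RS=np.array([[np.cos(YW),-np.sin(YW)],[np.sin(YW),np.cos(YW)]])
def tos(xs,ys,h):
    w=S+RS@np.array([xs,ys])/1000;to(*w,.034+.0081+h/1000,YW)
    s=state();print("seat mm",(RS.T@(s["tool_pos"][:2]-S)*1000).round(2),"h",round((s["tool_pos"][2]-.0421)*1000,2),"Fseat",(RS.T@s["contact_force"][:2]).round(2),"Fz",round(s["contact_force"][2],2))
E
python3 -m inch '[{"dx":0,"dy":0,"dz":-0.03,"rx":0,"ry":0,"rz":0},{"dx":0,"dy":0,"dz":-0.08,"rx":0,"ry":0,"rz":0},{"dx":0,"dy":0,"dz":-0.1,"rx":0,"ry":0,"rz":0},{"dx":0,"dy":0,"dz":-0.1,"rx":0,"ry":0,"rz":0}]'
python3 -c "
from h import *
tos(-21,9,30)"
```

```text
time: 4.55
tool_pos: [0.5281, -0.1504, 0.0937]
tool_rot: [0.003, 0.753, 0.658, 0.001]
contact_force: [0.2, 0.1, 0.1]
gripper_width: 0.237
grasp_force: 61.2
d [-0.2357  0.0602  0.0278] r [0.0044 0.0012 0.0188] pos [ 0.5281 -0.1504  0.0937] F [0.2 0.1 0.1] w 0.237 t 4.55
seat mm [-74.6  196.16] h 51.56 Fseat [0.21 0.1 ] Fz 0.12
```

```bash

python3 -m inch '[{"dx":-0.05,"dy":0.0125,"dz":0,"rx":0.002,"ry":0,"rz":0.019},{"dx":-0.1,"dy":0.025,"dz":0,"rx":0.002,"ry":0,"rz":0.019},{"dx":-0.15,"dy":0.0375,"dz":0,"rx":0.002,"ry":0,"rz":0.019},{"dx":-0.2,"dy":0.05,"dz":0,"rx":0.002,"ry":0,"rz":0.019},{"dx":-0.2357,"dy":0.06,"dz":0,"rx":0.002,"ry":0,"rz":0.019}]'
python3 -m inch '[{"dx":0,"dy":0,"dz":0,"rx":0,"ry":0,"rz":0},{"dx":0,"dy":0,"dz":0,"rx":0,"ry":0,"rz":0}]'
python3 - <<'E'
from h import *
tos(-21,9,10)
im=np.mean([optics.grab_frame("scene").astype(float) for _ in range(3)],0)[:,:,::-1]
cv2.imwrite("pics/sc2.png",cv2.resize(im[150:260,170:310].astype(np.uint8),None,fx=5,fy=5,interpolation=cv2.INTER_CUBIC))
E
```

```text
time: 5.05
tool_pos: [0.5468, -0.3445, 0.0876]
tool_rot: [-0.003, 0.763, 0.646, -0.001]
contact_force: [0.1, 1.1, -1.1]
gripper_width: 0.233
grasp_force: 61.2
time: 5.25
tool_pos: [0.5468, -0.3423, 0.0878]
tool_rot: [-0.003, 0.763, 0.646, -0.001]
contact_force: [0.1, -0.6, -1.8]
gripper_width: 0.238
grasp_force: 61.2
d [-0.0012  0.0051  0.0447] r [-0.0041 -0.0014 -0.001 ] pos [ 0.5468 -0.3423  0.0878] F [ 0.1 -0.6 -1.8] w 0.238 t 5.25
seat mm [-24.9    9.88] h 45.75 Fseat [ 0.2  -0.61] Fz -1.76
```

View pics/sc2.png

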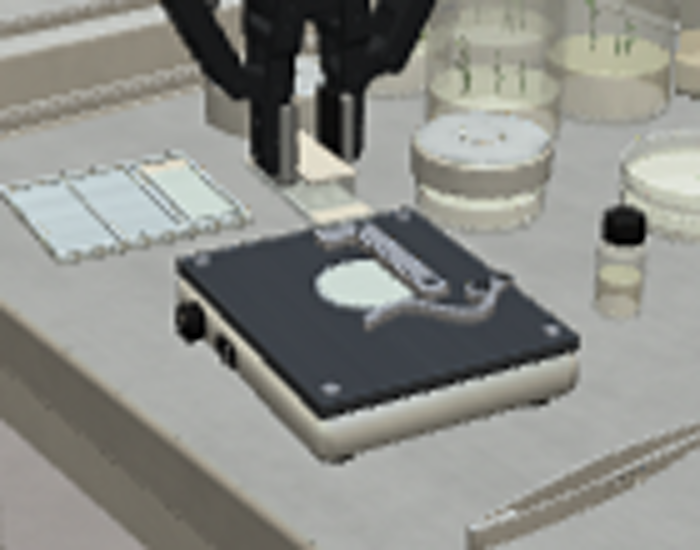

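The slide hangs level in the jaws in front of the seat, its right end near crop (340,216). The tray is otherwise untouched. Next I'll lower it.

```bash
python3 - <<'E'
from h import *
o=state()["tool_pos"];p=RS.T@(o[:2]-S)*1000
for dy in(-4,0,4):
  print(dy,[((proj("scene",[*(S+RS@(p+[x,-38+dy])/1000),.080])-[170,150])*5).round() for x in(-13,13)])
E
python3 -m inch '[{"dx":0,"dy":0.005,"dz":0.02,"rx":-0.004,"ry":-0.001,"rz":-0.001},{"dx":-0.001,"dy":0.005,"dz":0.04,"rx":-0.004,"ry":-0.001,"rz":-0.001},{"dx":-0.001,"dy":0.005,"dz":0.0475,"rx":-0.004,"ry":-0.001,"rz":-0.001},{"dx":-0.001,"dy":0.005,"dz":0.0475,"rx":-0.004,"ry":-0.001,"rz":-0.001},{"dx":-0.001,"dy":0.005,"dz":0.0475,"rx":-0.004,"ry":-0.001,"rz":-0.001}]'
python3 -m inch '[{"dx":0,"dy":0,"dz":0,"rx":0,"ry":0,"rz":0},{"dx":0,"dy":0,"dz":0,"rx":0,"ry":0,"rz":0}]' | tail -0
python3 -c "
from h import *
tos(-21,9,1)"
```

```text
-4 [array([325., 235.]), array([380., 223.])]
0 [array([321., 232.]), array([376., 220.])]
4 [array([316., 228.]), array([371., 216.])]
time: 5.9
tool_pos: [0.5516, -0.344, 0.0523]
tool_rot: [0.001, 0.762, 0.647, 0.0]
contact_force: [-0.2, 0.3, -0.6]
gripper_width: 0.231
grasp_force: 61.2
d [ 0.0007 -0.0022  0.0127] r [0.0029 0.0015 0.0007] pos [ 0.5522 -0.3446  0.0533] F [ 0.  -0.1 -0.5] w 0.236 t 6.1
seat mm [-19.28   8.46] h 11.19 Fseat [ 0.02 -0.06] Fz -0.5Exception ignored on flushing sys.stdout:
BrokenPipeError: [Errno 32] Broken pipe
```

```bash

python3 -m inch '[{"dx":0.0007,"dy":-0.002,"dz":0.005,"rx":0.002,"ry":0.001,"rz":0},{"dx":0.0007,"dy":-0.002,"dz":0.01,"rx":0.002,"ry":0.001,"rz":0},{"dx":0.0007,"dy":-0.002,"dz":0.01,"rx":0.002,"ry":0.001,"rz":0},{"dx":0.0007,"dy":-0.002,"dz":0.01,"rx":0.002,"ry":0.001,"rz":0}]'
for i in 1 2 3; do python3 -m inch '[{"dx":0,"dy":0,"dz":0,"rx":0,"ry":0,"rz":0}]' >/dev/null; python3 -c "
from h import *
tos(-21,9,1)"; done
```

```text
time: 6.5
tool_pos: [0.55, -0.3433, 0.0439]
tool_rot: [-0.0, 0.762, 0.647, -0.0]
contact_force: [0.6, -0.8, 1.1]
gripper_width: 0.232
grasp_force: 61.2
d [-0.0004  0.0005  0.0015] r [0.     0.     0.0007] pos [ 0.5502 -0.3435  0.0443] F [-0.9  0.7 -0.3] w 0.241 t 6.6
seat mm [-21.37   9.29] h 2.22 Fseat [-1.03  0.51] Fz -0.26
d [-0.0003  0.0003  0.0018] r [0.0002 0.0001 0.0007] pos [ 0.5503 -0.3435  0.0445] F [-0.2 -0.7 -0. ] w 0.238 t 6.7
seat mm [-21.28   9.25] h 2.41 Fseat [-0.1  -0.69] Fz -0.0
d [-0.0003  0.0003  0.0017] r [0.0002 0.0001 0.0008] pos [ 0.5503 -0.3435  0.0445] F [ 0.  -0.2 -0.5] w 0.232 t 6.8
seat mm [-21.27   9.28] h 2.39 Fseat [ 0.07 -0.17] Fz -0.53
```

```bash
cat > q.py <<'E'
from h import *
s=state();q=s["tool_rot"];R=Ro.from_quat(np.r_[q[1:],q[0]]).as_matrix()
print("t",round(s["time"],2),"seat",(RS.T@(s["tool_pos"][:2]-S)*1000).round(2),"h",round((s["tool_pos"][2]-.0421)*1000,2),"F",(RS.T@s["contact_force"][:2]).round(1),round(s["contact_force"][2],1),"T",s["ft_torque"].round(2),"yaw",round(np.arctan2(R[1,1],R[0,1]),4))
E
python3 -m inch '[{"dx":0,"dy":0,"dz":0.0015,"rx":0,"ry":0,"rz":0},{"dx":0,"dy":0,"dz":0.0015,"rx":0,"ry":0,"rz":0}]' >/dev/null; python3 q.py
for i in 1 2 3; do python3 -m inch '[{"dx":0,"dy":0,"dz":0.0006,"rx":0,"ry":0,"rz":0},{"dx":0,"dy":0,"dz":0.0006,"rx":0,"ry":0,"rz":0}]' >/dev/null; python3 q.py; done
```

```text
t 7.0 seat [-21.49   9.37] h 0.86 F [ 0.6 -0.6] 0.1 T [-0.01 -0.03  0.04] yaw -0.1625
t 7.2 seat [-21.47   9.35] h 0.43 F [-0.4 -0.1] -0.2 T [-0.06  0.02 -0.05] yaw -0.1625
t 7.4 seat [-21.36   9.29] h 0.1 F [ 0.3 -0.4] -0.5 T [0.02 0.02 0.01] yaw -0.1625
t 7.6 seat [-21.34   9.3 ] h 0.04 F [-1.5  0.4] 2.5 T [0.16 0.23 0.  ] yaw -0.1625
```

```bash

python3 -m inch '[{"dx":-0.003,"dy":0,"dz":0,"rx":0,"ry":0,"rz":0},{"dx":-0.006,"dy":0,"dz":0,"rx":0,"ry":0,"rz":0},{"dx":-0.009,"dy":0,"dz":0,"rx":0,"ry":0,"rz":0},{"dx":-0.012,"dy":0,"dz":0,"rx":0,"ry":0,"rz":0}]' >/dev/null; python3 q.py
for i in 1 2 3 4; do python3 -m inch '[{"dx":-0.001,"dy":0,"dz":0,"rx":0,"ry":0,"rz":0},{"dx":-0.0025,"dy":0,"dz":0,"rx":0,"ry":0,"rz":0}]' >/dev/null; python3 q.py; done
```

```text
t 8.0 seat [-21.08   0.9 ] h 0.06 F [-1.8  5.7] 5.8 T [ 1.07 -0.08  0.04] yaw -0.1625
t 8.2 seat [-21.07  -0.98] h 0.03 F [-0.7  7.4] 5.5 T [ 1.08 -0.05 -0.03] yaw -0.1624
t 8.4 seat [-20.97  -2.89] h 0.06 F [-0.8  6.6] 4.8 T [ 1.07 -0.13 -0.02] yaw -0.1623
t 8.6 seat [-20.95  -4.77] h 0.03 F [-0.4  7.5] 4.9 T [ 1.12 -0.14  0.02] yaw -0.1623
t 8.8 seat [-20.98  -6.7 ] h 0.01 F [-1.9  7.1] 5.8 T [ 1.18 -0.04  0.05] yaw -0.1623
```

```bash
python3 - <<'E'
from h import *
im=np.mean([optics.grab_frame("scene").astype(float) for _ in range(2)],0)[:,:,::-1]
cv2.imwrite("pics/sc3.png",cv2.resize(im[180:245,195:295].astype(np.uint8),None,fx=7,fy=7,interpolation=cv2.INTER_CUBIC))
E
```

```text
(no output)
```

View pics/sc3.png

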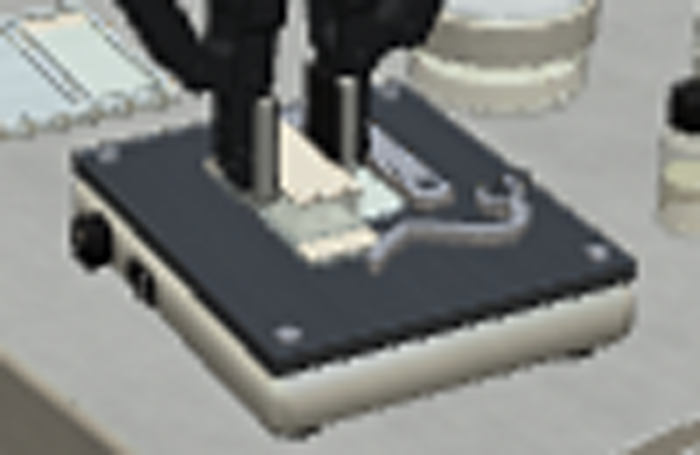

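The slide lies on the stage, its right end at crop (300–375,250) pressing on the arm's free end at (378,265). I'll draw it a little further, then move towards the edge.

```bash

python3 -m inch '[{"dx":-0.001,"dy":0,"dz":0,"rx":0,"ry":0,"rz":0},{"dx":-0.0025,"dy":0,"dz":0,"rx":0,"ry":0,"rz":0}]' >/dev/null; python3 q.py
python3 -m inch '[{"dx":0,"dy":0.002,"dz":0,"rx":0,"ry":0,"rz":0},{"dx":0,"dy":0.004,"dz":0,"rx":0,"ry":0,"rz":0},{"dx":0,"dy":0.006,"dz":0,"rx":0,"ry":0,"rz":0}]' >/dev/null; python3 q.py
for i in 1 2; do python3 -m inch '[{"dx":0,"dy":0.002,"dz":0,"rx":0,"ry":0,"rz":0},{"dx":0,"dy":0.004,"dz":0,"rx":0,"ry":0,"rz":0}]' >/dev/null; python3 q.py; done
```

```text
t 9.1 seat [-21.    -8.59] h 0.04 F [-1.   7.6] 6.0 T [ 1.26 -0.06 -0.01] yaw -0.1623
t 9.4 seat [-19.15  -9.35] h 0.08 F [-12.   6.] 13.0 T [ 1.14  2.   -0.1 ] yaw -0.1623
t 9.6 seat [-17.05  -9.72] h 0.08 F [-17.8   3.9] 16.3 T [ 1.24  2.89 -0.21] yaw -0.1625
t 9.8 seat [-13.48 -10.01] h 0.1 F [-11.3   4.7] 10.0 T [ 0.96  1.62 -0.07] yaw -0.1628
```

```bash

for i in 1 2 3; do python3 -m inch '[{"dx":0,"dy":0,"dz":-0.0007,"rx":0,"ry":0,"rz":0},{"dx":0,"dy":0,"dz":-0.0007,"rx":0,"ry":0,"rz":0}]' >/dev/null; python3 q.py; done
```

```text
t 10.0 seat [-11.49  -9.78] h 0.08 F [-6.1  4.1] 5.9 T [ 0.72  0.84 -0.02] yaw -0.1626
t 10.2 seat [-11.35  -9.68] h 0.11 F [-3.7  3. ] 3.4 T [ 0.69  0.6  -0.09] yaw -0.1626
t 10.4 seat [-11.28  -9.53] h 0.17 F [-3.8  3.7] 0.9 T [ 0.75  0.59 -0.07] yaw -0.1626
```

```bash

python3 -m inch '[{"dx":0.001,"dy":0.002,"dz":0,"rx":0,"ry":0,"rz":0},{"dx":0.0025,"dy":0.004,"dz":0,"rx":0,"ry":0,"rz":0}]' >/dev/null; python3 q.py
for i in 1 2 3; do python3 -m inch '[{"dx":0,"dy":0.001,"dz":0,"rx":0,"ry":0,"rz":0},{"dx":0,"dy":0.0025,"dz":0,"rx":0,"ry":0,"rz":0}]' >/dev/null; python3 q.py; done
```

```text
t 10.6 seat [-8.95 -8.1 ] h 0.13 F [-5.7  3.1] 2.3 T [ 0.69  0.83 -0.13] yaw -0.1629
t 10.8 seat [-5.17 -7.16] h 0.34 F [-1.7  4.6] -0.0 T [ 0.9   0.21 -0.01] yaw -0.1624
t 11.0 seat [-3.51 -7.12] h 0.25 F [-3.4  5.5] 0.7 T [ 0.93  0.28 -0.03] yaw -0.1624
t 11.2 seat [-1.53 -7.12] h 0.26 F [-1.3  5.1] -0.1 T [ 0.96  0.26 -0.08] yaw -0.1625
```

```bash

for i in 1 2 3 4 5; do python3 -m inch '[{"dx":0,"dy":0.0005,"dz":0,"rx":0,"ry":0,"rz":0},{"dx":0,"dy":0.0005,"dz":0,"rx":0,"ry":0,"rz":0}]' >/dev/null; python3 q.py; done
```

```text
t 11.4 seat [-0.5  -7.09] h 0.38 F [-0.3  5.7] -1.3 T [ 0.87 -0.06 -0.06] yaw -0.1624
t 11.6 seat [-0.34 -7.08] h 0.35 F [-1.3  4.4] 0.2 T [ 0.94  0.05 -0.02] yaw -0.1624
t 11.8 seat [-0.13 -7.07] h 0.31 F [-2.3  5.6] -0.5 T [ 0.94  0.22 -0.  ] yaw -0.1623
t 12.0 seat [-0.13 -7.06] h 0.27 F [-3.1  5.4] 0.3 T [ 1.    0.44 -0.02] yaw -0.1622
t 12.2 seat [-0.08 -7.06] h 0.28 F [-3.7  5.1] 1.4 T [ 1.    0.62 -0.01] yaw -0.1622
```

```bash

for i in 1 2; do python3 -m inch '[{"dx":0,"dy":0,"dz":0.0004,"rx":0,"ry":0,"rz":0},{"dx":0,"dy":0,"dz":0.0004,"rx":0,"ry":0,"rz":0}]' >/dev/null; python3 q.py; done
for i in 1 2 3; do python3 -m inch '[{"dx":0.001,"dy":0,"dz":0,"rx":0,"ry":0,"rz":0},{"dx":0.001,"dy":0,"dz":0,"rx":0,"ry":0,"rz":0}]' >/dev/null; python3 q.py; done
```

```text
t 12.4 seat [-0.08 -7.06] h 0.26 F [-5.8  5.5] 3.4 T [ 1.16  0.68 -0.03] yaw -0.1622
t 12.6 seat [-0.05 -7.04] h 0.19 F [-5.8  6.7] 3.9 T [ 1.22  0.79 -0.04] yaw -0.1622
t 12.8 seat [-0.06 -7.  ] h 0.18 F [-4.9  3.8] 3.7 T [0.81 0.81 0.04] yaw -0.1621
t 13.0 seat [-0.07 -6.83] h 0.11 F [-5.1  2.1] 2.1 T [0.48 0.88 0.01] yaw -0.1622
t 13.2 seat [-0.06 -6.3 ] h 0.1 F [-5.5  1.4] 1.9 T [0.31 0.88 0.02] yaw -0.1622
```

```bash

python3 -m inch '[{"dx":0.001,"dy":-0.0002,"dz":0,"rx":0,"ry":0,"rz":0},{"dx":0.001,"dy":-0.0002,"dz":0,"rx":0,"ry":0,"rz":0}]' >/dev/null; python3 q.py
for i in 1 2 3; do python3 -m inch '[{"dx":0.001,"dy":0,"dz":0,"rx":0,"ry":0,"rz":0},{"dx":0.001,"dy":0,"dz":0,"rx":0,"ry":0,"rz":0}]' >/dev/null; python3 q.py; done
```

```text
t 13.4 seat [-0.08 -5.38] h 0.09 F [-5.4  1.3] 1.8 T [ 0.3   0.87 -0.02] yaw -0.1623
t 13.6 seat [-0.04 -4.59] h 0.11 F [-5.   1.2] 0.9 T [0.28 0.84 0.  ] yaw -0.1623
t 13.8 seat [-0.06 -3.82] h 0.13 F [-5.1  1.6] 1.8 T [0.25 0.85 0.04] yaw -0.1623
t 14.0 seat [-0.07 -3.03] h 0.12 F [-5.5  0.4] 1.2 T [ 0.28  0.89 -0.06] yaw -0.1623
```

```bash

for i in 1 2 3 4; do python3 -m inch '[{"dx":0.0006,"dy":0,"dz":0,"rx":0,"ry":0,"rz":0},{"dx":0.0006,"dy":0,"dz":0,"rx":0,"ry":0,"rz":0}]' >/dev/null; python3 q.py; done
```

```text
t 14.2 seat [-0.08 -2.63] h 0.09 F [-5.1  0.2] 0.9 T [ 0.21  0.88 -0.06] yaw -0.1623
t 14.4 seat [-0.06 -2.11] h 0.08 F [-5.3  0.7] 1.0 T [ 0.27  0.92 -0.02] yaw -0.1624
t 14.6 seat [-0.05 -1.79] h 0.11 F [-4.7  0.4] 0.4 T [ 0.12  0.87 -0.01] yaw -0.1623
t 14.8 seat [-0.06 -1.27] h 0.12 F [-4.8 -0. ] 1.1 T [ 0.19  0.91 -0.05] yaw -0.1624
```

```bash

for i in 1 2 3; do python3 -m inch '[{"dx":0.0005,"dy":0,"dz":0,"rx":0,"ry":0,"rz":0},{"dx":0.0005,"dy":0,"dz":0,"rx":0,"ry":0,"rz":0}]' >/dev/null; python3 q.py; done
```

```text
t 15.0 seat [-0.08 -0.86] h 0.1 F [-5.3  1. ] 0.9 T [0.15 0.93 0.04] yaw -0.1624
t 15.2 seat [-0.08 -0.45] h 0.08 F [-5.6  0. ] -0.1 T [ 0.21  0.87 -0.01] yaw -0.1624
t 15.4 seat [-0.06 -0.04] h 0.12 F [-5.2  0.1] 0.7 T [ 0.18  0.87 -0.07] yaw -0.1624
```

```bash

for i in 1 2; do python3 -m inch '[{"dx":0.0004,"dy":0,"dz":0,"rx":0,"ry":0,"rz":0},{"dx":0.0004,"dy":0,"dz":0,"rx":0,"ry":0,"rz":0}]' >/dev/null; python3 q.py; done
```

```text
t 15.6 seat [-0.07  0.15] h 0.1 F [-5.4 -1. ] 0.5 T [ 0.15  0.89 -0.03] yaw -0.1624
t 15.8 seat [-0.07  0.21] h 0.09 F [-5.  -1.6] -0.2 T [ 0.01  0.91 -0.03] yaw -0.1624
```

```bash

python3 -m inch '[{"dx":0.0004,"dy":0,"dz":0.0002,"rx":0,"ry":0,"rz":0},{"dx":0.0004,"dy":0,"dz":0.0004,"rx":0,"ry":0,"rz":0}]' >/dev/null; python3 q.py
python3 -m inch '[{"dx":0.0003,"dy":0,"dz":0,"rx":0,"ry":0,"rz":0},{"dx":0.0003,"dy":0,"dz":0,"rx":0,"ry":0,"rz":0}]' >/dev/null; python3 q.py
```

```text
t 16.0 seat [-0.06  0.19] h 0.08 F [-5.9 -0.8] 1.9 T [-0.02  1.08  0.06] yaw -0.1624
t 16.2 seat [-0.05  0.19] h 0.1 F [-5.5 -3.2] 0.8 T [-0.14  1.02 -0.  ] yaw -0.1624
```

```bash

for i in 1 2; do python3 -m inch '[{"dx":0.0003,"dy":0,"dz":0,"rx":0,"ry":0,"rz":0},{"dx":0.0003,"dy":0,"dz":0,"rx":0,"ry":0,"rz":0},{"dx":0.0003,"dy":0,"dz":0,"rx":0,"ry":0,"rz":0}]' >/dev/null; python3 q.py; done
```

```text
t 16.5 seat [-0.05  0.2 ] h 0.11 F [-5.3 -2.4] 1.0 T [-0.22  1.08 -0.03] yaw -0.1625
t 16.8 seat [-0.07  0.21] h 0.11 F [-4.6 -3.9] 0.7 T [-0.35  1.04  0.02] yaw -0.1625
```

```bash
python3 - <<'E'
from h import *
im=np.mean([optics.grab_frame("scene").astype(float) for _ in range(2)],0)[:,:,::-1]
cv2.imwrite("pics/sc4.png",cv2.resize(im[180:245,195:295].astype(np.uint8),None,fx=7,fy=7,interpolation=cv2.INTER_CUBIC))
E
python3 q.py
```

```text
t 16.9 seat [-0.07  0.22] h 0.09 F [-5.1 -2.6] 0.2 T [-0.4   1.07  0.02] yaw -0.1624
```

View pics/sc4.png

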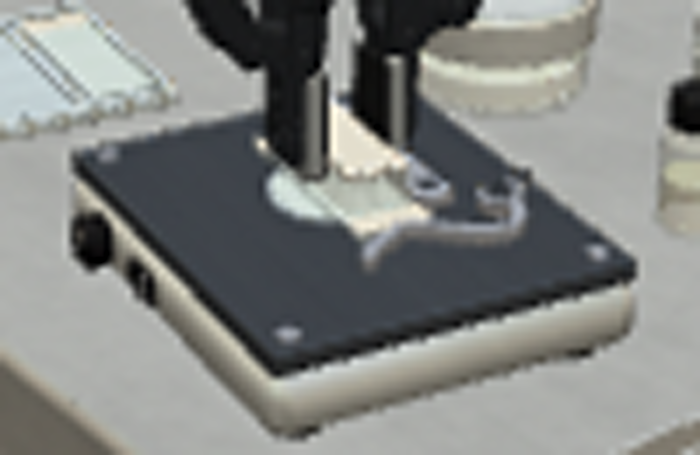

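The slide lies against the bar and end stop, with the arm bearing on its right end near crop (430,220). I'll press it lightly down and then release.

```bash

python3 -m inch '[{"dx":0.0002,"dy":0,"dz":0.0003,"rx":0,"ry":0,"rz":0},{"dx":0.0002,"dy":0,"dz":0.0005,"rx":0,"ry":0,"rz":0},{"dx":0.0002,"dy":0,"dz":0.0005,"rx":0,"ry":0,"rz":0}]' >/dev/null; python3 q.py
python3 -m inch '[{"dx":0,"dy":0,"dz":0,"rx":0,"ry":0,"rz":0},{"dx":0,"dy":0,"dz":0,"rx":0,"ry":0,"rz":0},{"dx":0,"dy":0,"dz":0,"rx":0,"ry":0,"rz":0},{"dx":0,"dy":0,"dz":0,"rx":0,"ry":0,"rz":0},{"dx":0,"dy":0,"dz":0,"rx":0,"ry":0,"rz":0}]' -0.1; python3 q.py
python3 -m inch '[{"dx":0,"dy":0,"dz":-0.005,"rx":0,"ry":0,"rz":0},{"dx":0,"dy":0,"dz":-0.02,"rx":0,"ry":0,"rz":0},{"dx":0,"dy":0,"dz":-0.06,"rx":0,"ry":0,"rz":0},{"dx":0,"dy":0,"dz":-0.12,"rx":0,"ry":0,"rz":0},{"dx":0,"dy":0,"dz":-0.16,"rx":0,"ry":0,"rz":0}]' ; python3 q.py
```

```text
t 17.2 seat [-0.07  0.22] h 0.07 F [-5.8 -3.2] 2.1 T [-0.34  1.19  0.03] yaw -0.1625
time: 17.7
tool_pos: [0.5714, -0.354, 0.0422]
tool_rot: [0.0, 0.762, 0.647, 0.0]
contact_force: [0.4, -0.2, -0.5]
gripper_width: 0.453
grasp_force: 0.0
t 17.7 seat [1.18 2.35] h 0.06 F [ 0.4 -0.1] -0.5 T [-0.06  0.01 -0.04] yaw -0.1623
time: 18.2
tool_pos: [0.572, -0.3547, 0.1748]
tool_rot: [0.002, 0.762, 0.647, 0.0]
contact_force: [0.5, -0.1, 0.2]
gripper_width: 0.448
grasp_force: 0.0
t 18.2 seat [1.96 1.76] h 132.7 F [ 0.6 -0. ] 0.2 T [ 0.01 -0.01  0.02] yaw -0.1624
```

```bash

python3 -m inch '[{"dx":0,"dy":-0.06,"dz":0,"rx":0,"ry":0,"rz":0},{"dx":0,"dy":-0.12,"dz":0,"rx":0,"ry":0,"rz":0},{"dx":0,"dy":-0.18,"dz":-0.04,"rx":0,"ry":0,"rz":0},{"dx":0,"dy":-0.22,"dz":-0.04,"rx":0,"ry":0,"rz":0},{"dx":0,"dy":-0.22,"dz":-0.04,"rx":0,"ry":0,"rz":0}]' |head -2
python3 - <<'E'
from h import *
im=np.mean([optics.grab_frame("top").astype(float) for _ in range(6)],0)[:,:,::-1]
cv2.imwrite("pics/fin.png",im);B=cv2.resize(im[190:275,230:325].astype(np.uint8),None,fx=7,fy=7,interpolation=cv2.INTER_CUBIC);A=B.copy()
def dr(x0,x1,y0,y1,z,c):
    q=[(7*(proj("top",[*(S+RS@np.array(v)/1000),z])-[230,190]+.5)).astype(int) for v in((x0,y0),(x0,y1),(x1,y1),(x1,y0))];cv2.polylines(B,[np.array(q)],True,c,1)
dr(-13,13,-38,38,.0375,(255,0,0));dr(-11,11,-26,26,.052,(0,200,0));dr(13,26,-28,54,.04,(0,255,255))
cv2.imwrite("pics/fin2.png",B)
E
```

```text
time: 18.7
tool_pos: [0.395, -0.3254, 0.2045][ WARN:0@1.699] global loadsave.cpp:1063 imwrite_ Unsupported depth image for selected encoder is fallbacked to CV_8U.
```

View pics/fin2.png

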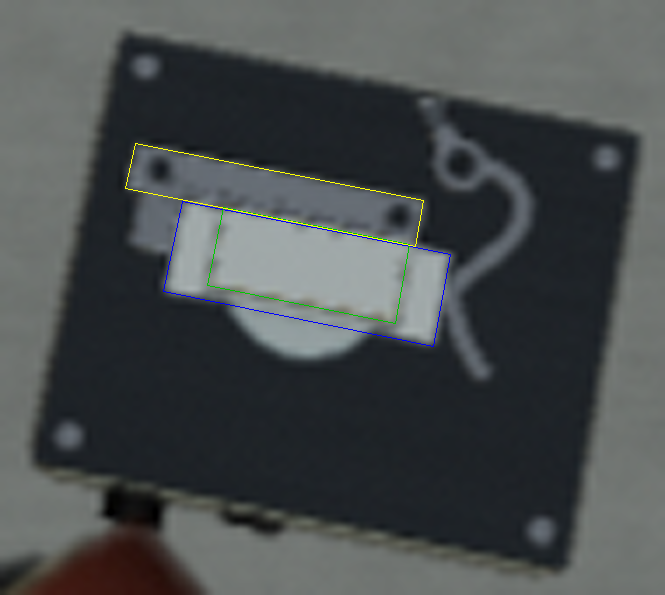

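The slide's plate and lid match the seated model outline. It is flush with the bar, up to the end stop, and the arm's bend presses its right end near (455,290). I'll hand it in.

```bash
python3 -c "
from plant import ticket
print(ticket.job_done())"
```

```text
the job is handed in; nothing more can be done
None
```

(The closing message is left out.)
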